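Lock the projection lens and switch on the projector

ROBOT

A 6-joint arm with a two-finger parallel gripper is mounted at the origin on the work surface. World frame = base frame: x ahead of the robot, y to its left, z up, the work surface at z = 0. Lengths are in m, angles in rad, forces in N, time in s.
With the tool pointing down it reaches from about 0.35 to 1 m from the base axis. Payload 7.1 kg.
Tool frame: the origin (TCP) lies midway between the tips of the shut fingers; the grasp point (between the pads) lies 19 mm behind it; z points along the fingers, y is the line along which they close (so a half turn about z gives the same grasp; the last joint's range is limited). The gripper opens to 85 mm and grips with 20 to 120 N. Pads are 22 mm wide; open, the fingers measure 114 mm over their backs; the gripper's body (76 mm by 85 mm) begins 54 mm behind the grasp point. The pads swing forward as they close: fully open they stand 13 mm farther back than shut.
Start: joints at [1.284, 0.423, 1.63, -0, 1.089, -0.019], TCP at [0.165, 0.603, 0.231] pointing down, gripper open.
Joint ranges: [-3, 3], [-0.9, 2.11], [0.09, 2.58], [-1.31, 4.45], [0.11, 2.69], [-2.54, 2.54]. Speed limits (rad/s): [2.39, 2.39, 3.01, 3.14, 3.14, 3.14].

INTERFACE

Orientations are given as a rotation vector (axis times angle).
In Python, from workcell import robot gives the robot as it stands.
- The arm moves only by the tool drive_tool, never from a script. Its arguments are lists of equal length, an entry for each row: "dp": the shift along the world's x, y, z in m, a list of three; "twist": the turn, a rotation vector about the world's x, y, z in rad, a list of three. A call has 1 to 20 rows; each row shifts and turns the commanded pose from where the row before left it; what a row does not reach is not made up. A row lasts 1/12 s, in which the tool goes at most 41.7 mm and 7.16 degrees, less where a joint would pass 70% of its speed; a pose out of reach is approached as far as the arm can. A call is refused whole if a number of a shift passes 0.0417 or a number of a turn 0.125, either way. A call with a gripper value outside its range is refused whole. "claw" is the opening, from 0 (shut) to 1 (fully open), set as the call begins (left out, the last holds). The fingers move at their own pace and stop on an object; "squeeze" is the grip in N (left out, the last holds). Time passes only in rows, so rows that do not move let the fingers close. It gives the time, the measured TCP pose, the force, the opening and the grip force at its end, in the units of the state.
- robot.observe(): the state, without advancing time (a new reading comes with each control period).
- robot.capture(name): name is "side" or "top" or "wrist"; returns a dict with "frame" (420x560x3 uint8, red, green, blue), "vertical_fov" (degrees; the focal length in pixels is half the picture's height over the tangent of half this angle, whatever the lens; pixels are square), "cx", "cy" (the principal point, pixels), "rvec" (rotation vector, rad) and "tvec" (3), from world to camera coordinates, as OpenCV has them. Camera axes: x right, y down, z forward; pixel columns grow to the right and rows downward; lengths in m; the calibration is good to about 2 mm. A picture is of the moment at which its call begins. There is no depth.
- robot.close_job(): hands the job in; it is judged then, once.
The state is a dict: "time_s": time; "joints": joint angles; "qd": joint speeds; "tau": joint torques, N m; "tcp_pos": TCP position; "orientation": TCP orientation; "ft_force": force on the tool from outside, world axes, zero at the start; "wrist_torque": the same for the moment, N m; "gripper_width": finger opening in m; "grip_force": force on a finger pad.
Only numpy, scipy, OpenCV 4.12 (cv2) and the standard library are available. Lean on these libraries where they do the work, as an engineer would, in place of code of your own. Each camera call takes 0.05 s, during which the arm holds its last target. There are 200 camera calls.

TASK

Lock the projection lens: turn the collar on the sloping plate until its lug stands in line with the steel pointer on the lens, and leave it there. Then switch on with the console keys, pressing each fully down and letting it up again before the next: first the round key, then the long bar key, then the square key. Press no key before the lens is locked, never two together, and do not disturb the bottle, the vee block or the dial gauge stand.

Things in the scene. Friction and masses are not known exactly. Their poses are not given: they have to be found in the camera images.
- stand: White fixed lens stand, base 240 (x) x 200 (y) x 25 mm; origin: centre of its underside on the table; x to the rear, front to -x. Rear column (x 83 to 118, 180 wide) up to z 288; on it a black shade, 160 wide, x 58 to 120, z 288 to 308, overhangs the top of the sloping plate: at the mark the lug is reached only with the tool leaning, about along the lens axis.
- mount: Dark sloping plate, 240 x 180 x 20 mm, tilted 28 deg, fixed on the stand (at x -20, z 155). Origin: lens axis at the plate's upper face. z: lens axis, up and to the stand's front; x: up the slope; y: the stand's y. Lens barrel, radius 43, rises 32 mm; on it a steel pointer rib (16 long, 5 high) along +x is the index mark; in line, a steel block 6 mm high at radius 101 to 119.
- collar (a joint): Angle of the aluminium collar about the mount's z, positive anticlockwise seen facing the plate: 0 = lug at the mark (locked). Starts at -1.6 to -0.8 (lug on the -y side); stops at -1.9 and +0.5, none at 0. Stays where left; friction 0.22 N m (3 N at the lug). Ring 124 mm across, 2 to 20 above the plate; lug: radial fin 12 thick, radius 55 to 99, 2 to 50 mm above the plate.
- collar_grip (a point): Point to grip on the collar's lug: mid thickness, radius 80 mm, 38 mm above the plate (12 mm under the lug's top). Orientation as the collar: x radial outwards, y across the lug, z the lens axis.
- collar_mark (a point): Where collar_grip is when the collar is at its mark (fixed on the mount; oriented as the mount).
- console: Fixed grey console slab 120 (x) x 230 (y) x 20 mm high carrying three key modules in a row along its own y, 72 mm apart, in any order. Origin: centre of underside.
- round_key (a joint): Travel (m) of the round key, a black disc of 42 mm diameter: 0 up, 0.008 fully down; spring back, about 4.5 N fully down.
- round_top (a point): Centre of the round key's top face, 60 mm above the table when up. The caps stand 16 mm above their grey 66 x 66 mm modules (tops at 44 mm).
- bar_key (a joint): Travel of the long bar key, black, 20 (x) x 56 (y) mm: 0 up, 0.008 fully down; spring as above.
- bar_top (a point): Centre of the long bar key's top face, 60 mm above the table when up.
- square_key (a joint): Travel of the square key, black, 36 x 36 mm: 0 up, 0.008 fully down; spring as above.
- square_top (a point): Centre of the square key's top face, 60 mm above the table when up.
- cleaner: Loose white bottle, 54 mm diameter, 220 mm tall, standing close beside the stand on its -y side; origin at centre of underside. Leave alone.
- vee: Loose steel vee block 70 x 60 x 60 mm, on the table in front of the stand; origin at centre of underside. Leave alone.
- gauge_stand: Loose dial gauge stand, 70 mm round foot, slim post, 180 mm tall, behind the console; origin at centre of underside. Leave alone.

How it is judged:
On the way, in this order (a step that is already met when the one before it is completed fails the run):
1. the collar is turned to its mark and let go (value of joint collar between -0.09 and 0.09 rad and contact force between each of the arm, the fingers and stand below 0.3 N), for 0.2 s.
2. the round key alone is pressed fully down (value of joint round_key above 0.006 m and value of joint each of bar_key, square_key below 0.002 m), for 0.05 s.
3. the long bar key alone is pressed fully down (value of joint bar_key above 0.006 m and value of joint each of round_key, square_key below 0.002 m), for 0.05 s.
4. the square key alone is pressed fully down (value of joint square_key above 0.006 m and value of joint each of round_key, bar_key below 0.002 m), for 0.05 s.
At the end, for the whole second after the job is handed in: The collar stands within 0.09 rad (5 degrees) of its mark, the three keys have been pressed in order (each more than 6 mm down, alone) and are all up again (within 2 mm), and the bystanders stand where they were (value of joint collar between -0.09 and 0.09 rad and value of joint each of round_key, bar_key, square_key below 0.002 m); the robot touches nothing.
It fails at once if a key is pressed (over 3 mm) while the collar is off its mark ((value of joint collar below -0.1 rad or value of joint collar above 0.1 rad) and value of joint any of round_key, bar_key, square_key above 0.003 m).
It fails at once if two keys are pressed together (over 3 mm) (value of joint each of round_key, bar_key above 0.003 m or value of joint each of round_key, square_key above 0.003 m or value of joint each of bar_key, square_key above 0.003 m).
It fails at once if the bottle, vee block or gauge stand is shifted more than 20 mm or tipped more than 0.35 rad (distance of any of cleaner, vee, gauge_stand from where it was at the start of the episode above 0.02 m or angle between any of cleaner, vee, gauge_stand's own z axis and vertical above 0.35 rad).
It also fails if it takes over 62 s, if anything falls off the work surface, if the arm or the gripper's body presses on something with over 40 N, if the wrist force passes 120 N, or if a joint passes its speed limit or range.

## Working session

There is one attempt and no reset: what is moved stays moved. The work goes in short steps, Python scripts to look and compute and a tool call to move; the robot and the scene stay as the last step left them, time stands still between calls to the robot, and variables do not carry over. Pictures are saved under pics/ and viewed, at most 10 in all, crops included, and the job is handed in when it is done.

Besides the shell and the picture viewer there is one more tool, called after "Request:" as a command line: name --argument value ..., lists and objects as JSON in quotes. drive_tool: Moves the arm, as the interface text tells. Its arguments: {"type":"object","properties":{"dp":{"type":"array","items":{"type":"array","items":{"type":"number"}}},"twist":{"type":"array","items":{"type":"array","items":{"type":"number"}}},"claw":{"type":"number"},"squeeze":{"type":"number"}},"required":["dp","twist"]}

```bash
mkdir -p pics; ls
cat > h.py <<'E'
import numpy as np, cv2
from workcell import robot
def cap(n,f=None):
    c=robot.capture(n)
    if f: cv2.imwrite('pics/'+f,c['frame'][:,:,::-1])
    h=c['frame'].shape[0]; fl=h/2/np.tan(np.radians(c['vertical_fov'])/2)
    c['K']=np.array([[fl,0,c['cx']],[0,fl,c['cy']],[0,0,1.]])
    c['R']=cv2.Rodrigues(np.array(c['rvec'],float))[0]; c['t']=np.array(c['tvec'],float).ravel()
    c['C']=-c['R'].T@c['t']
    return c
def ray(c,u,v): 
    d=c['R'].T@np.linalg.solve(c['K'],[u,v,1.]); return d/np.linalg.norm(d)
def onz(c,u,v,z):
    d=ray(c,u,v); return c['C']+d*(z-c['C'][2])/d[2]
def proj(c,P):
    return cv2.projectPoints(np.atleast_2d(np.array(P,float)),c['rvec'] if isinstance(c['rvec'],np.ndarray) else np.array(c['rvec'],float),c['t'],c['K'],None)[0].reshape(-1,2)
E
python3 - <<'E'
from h import *
for n in ('side','top'):
    c=cap(n,n+'0.png'); print(n,c['C'].round(3),c['K'][0,0],c['R'][2].round(3))
print(robot.observe())
E
```

```text
pics
side [ 1.058 -0.577  0.889] 390.35041136783934 [-0.491  0.51  -0.706]
top [ 0.494 -0.064  1.01 ] 380.3789151561091 [ 0.078  0.004 -0.997]
{'time_s': 0.1, 'joints': array([ 1.28401054e+00,  4.23773507e-01,  1.63061687e+00, -1.34552674e-05,
        1.08863248e+00, -1.89668906e-02]), 'qd': array([-0.00151171, -0.00023272, -0.0016051 , -0.00058831, -0.00239621,
       -0.00104919]), 'tau': array([ 3.89599127e-04, -5.58424616e+01, -2.82444245e+01, -2.23306728e-05,
        2.87909992e-03, -5.58744500e-05]), 'tcp_pos': array([0.16520817, 0.60224381, 0.23061647]), 'orientation': array([-4.19395443e-01, -3.11326397e+00,  2.22305268e-03]), 'ft_force': array([ 0.03466239,  0.034558  , -0.03943406]), 'wrist_torque': array([-0.0059155 ,  0.04476254,  0.01897451]), 'grip_force': 0.0, 'gripper_width': 0.0854641936852419}
```

View pics/top0.png

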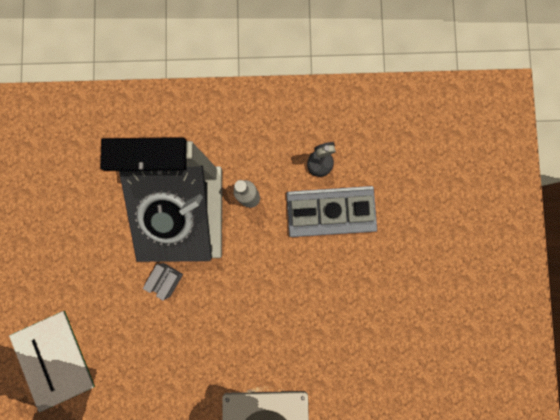

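View pics/side0.png

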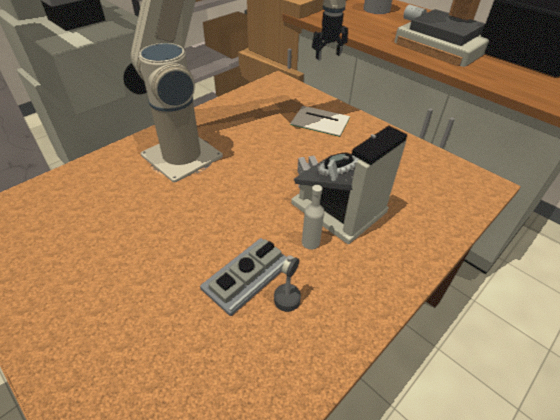

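The top view shows the stand at about (165,200), with its lug pointing to (195,205), the bottle at (245,192) and the vee block at (162,281). The console keys are bar (305,211), round (333,210) and square (361,208). The side view shows the same layout from behind.

Run:
```python
from h import *
im=cv2.imread('pics/top0.png'); cr=im[125:305,90:270]
cv2.imwrite('pics/c1.png',cv2.resize(cr,None,fx=3.3,fy=3.3,interpolation=cv2.INTER_CUBIC))
```

```text
(no output)
```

View pics/c1.png

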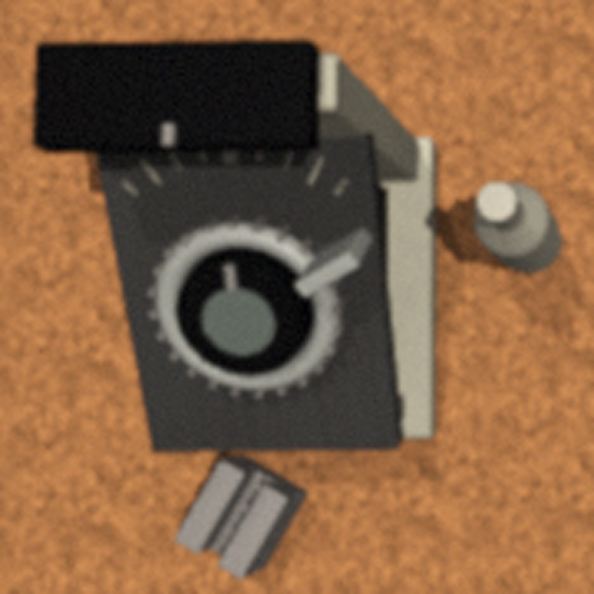

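```bash
cat >> h.py <<'E'
s,co=np.sin(np.radians(28)),np.cos(np.radians(28))
RM=np.array([[co,0,-s],[0,1,0],[s,0,co]]); OM=np.array([-.02,0,.155])
def m2s(p): return OM+RM@np.array(p,float)
def s2w(p,q):
    a=q[2]; return np.array([[np.cos(a),-np.sin(a),0],[np.sin(a),np.cos(a),0],[0,0,1]])@p+np.array([q[0],q[1],0])
E
python3 - <<'E'
from h import *
from scipy.optimize import least_squares
c=cap('top')
f=lambda p:(np.array(p)+.5)/3.3-.5+np.array([90,125])
pts=[((-.12,-.1,.025),(432,437)),((.12,-.1,.025),(433,138)),((.058,.08,.308),(36,148)),((.12,.08,.308),(40,43)),
 (m2s((-.12,.09,0)),(153,450)),(m2s((-.12,-.09,0)),(400,448)),(m2s((0,0,.032)),(239,322)),(m2s((.043,0,.034)),(230,265))]
P=[np.array(a) for a,_ in pts]; U=np.array([f(b) for _,b in pts])
r=lambda q:(proj(c,[s2w(p,q) for p in P])-U).ravel()
g=least_squares(r,[.5,.3,0],loss='soft_l1'); q=g.x; print(q); print(r(q).reshape(-1,2).round(1))
np.save('q.npy',q)
# lug angle from lug top ends
O=s2w(m2s((0,0,.05)),q); a=q[2]; Rz=np.array([[np.cos(a),-np.sin(a),0],[np.sin(a),np.cos(a),0],[0,0,1]])@RM
for p in ((300,290),(362,248)):
    d=ray(c,*f(p)); C=c['C']; t=((O-C)@Rz[:,2])/(d@Rz[:,2]); X=Rz.T@(C+t*d-O); print(X.round(4),np.arctan2(X[1],X[0]),np.hypot(X[0],X[1]))
for n,u in (('bar',(305,211.5)),('round',(333,210)),('sq',(361,208.5))): print(n,onz(c,*u,.06).round(4))
for n,u,z in (('vee',(162,281),.06),('bottletop',(240,187),.22),('gaugetop',(328,148),.17)): print(n,onz(c,*u,z).round(3))
im=c['frame'][185:240,285:380].max(2); b=(im<45).astype(np.uint8)
n,l,st,ce=cv2.connectedComponentsWithStats(b)
for i in range(1,n):
    if st[i,4]>50: 
        u=ce[i]+[285,185]; print(u.round(1),st[i],onz(c,*u,.06).round(4))
E
```

```text
[ 0.57654361  0.20172514 -0.02275891]
[[ 0.1  0.9]
 [ 0.6 -0.5]
 [-0.8 -0.2]
 [-0.9 -0.9]
 [-0.3  1.1]
 [ 0.3  1.5]
 [ 0.7 -0.1]
 [ 0.5 -0.7]]
[ 0.0305 -0.0468  0.    ] -0.9927772836841038 0.05587955405520586
[ 0.0592 -0.089  -0.    ] -0.9842792147072664 0.10691367934936964
bar [ 0.5659 -0.1144  0.06  ]
round [ 0.5678 -0.1846  0.06  ]
sq [ 0.5697 -0.2547  0.06  ]
vee [0.403 0.244 0.06 ]
bottletop [0.609 0.029 0.22 ]
gaugetop [ 0.699 -0.164  0.17 ]
[360.7 208.1] [ 69  17  15  13 178] [ 0.5709 -0.254   0.06  ]
[332.4 210. ] [ 40  18  16  15 188] [ 0.568 -0.183  0.06 ]
[303.9 211.9] [  9  24  21   7 134] [ 0.5649 -0.1116  0.06  ]
```

```bash
cat >> h.py <<'E'
from scipy.spatial.transform import Rotation as Ro
def mount():
    q=np.load('q.npy'); return s2w(OM,q), Ro.from_euler('z',q[2]).as_matrix()@RM
def tool(a,r=.080,h=.022,flip=1):
    O,M=mount(); y=flip*np.array([-np.sin(a),np.cos(a),0]); z=np.array([0,0,-1.]); x=np.cross(y,z)
    return O+M@np.array([r*np.cos(a),r*np.sin(a),h]), M@np.c_[x,y,z]
def delta(p,R,n=1):
    o=robot.observe(); R0=Ro.from_rotvec(o['orientation']).as_matrix()
    w=Ro.from_matrix(R@R0.T).as_rotvec(); return (p-o['tcp_pos']).round(4),w.round(4),(w/n).round(4)
E
python3 - <<'E'
from h import *
o=robot.observe(); print(Ro.from_rotvec(o['orientation']).as_matrix().round(3))
for fl in (1,-1):
    p,R=tool(-.985,h=.14,flip=fl); print(fl,p.round(3),R.round(2).tolist(),delta(p,R,20))
    p,R=tool(0,h=.022,flip=fl); print(p.round(3))
E
```

```text
[[-0.964  0.265 -0.   ]
 [ 0.265  0.964 -0.001]
 [-0.    -0.001 -1.   ]]
1 [0.528 0.136 0.299] [[-0.47, 0.75, 0.47], [0.84, 0.54, -0.01], [-0.26, 0.39, -0.88]] (array([ 0.3631, -0.4662,  0.0687]), array([ 0.1711, -0.4708, -0.7247]), array([ 0.0086, -0.0235, -0.0362]))
[0.617 0.201 0.212]
-1 [0.528 0.136 0.299] [[0.47, -0.75, 0.47], [-0.84, -0.54, -0.01], [0.26, -0.39, -0.88]] (array([ 0.3631, -0.4662,  0.0687]), array([-0.588 , -0.2119,  2.3424]), array([-0.0294, -0.0106,  0.1171]))
[0.617 0.201 0.212]
```

Request:
drive_tool --claw 0.6 --dp '[[0, 0, 0.035], [0, 0, 0.035], [0, 0, 0.035], [0, 0, 0.035], [0.0227, -0.0291, 0], [0.0227, -0.0291, 0], [0.0227, -0.0291, 0], [0.0227, -0.0291, 0], [0.0227, -0.0291, 0], [0.0227, -0.0291, 0], [0.0227, -0.0291, 0], [0.0227, -0.0291, 0], [0.0227, -0.0291, 0], [0.0227, -0.0291, 0], [0.0227, -0.0291, 0], [0.0227, -0.0291, 0], [0.0227, -0.0291, 0], [0.0227, -0.0291, 0], [0.0227, -0.0291, 0], [0.0227, -0.0291, 0]]' --twist '[[0.0086, -0.0235, -0.0362], [0.0086, -0.0235, -0.0362], [0.0086, -0.0235, -0.0362], [0.0086, -0.0235, -0.0362], [0.0086, -0.0235, -0.0362], [0.0086, -0.0235, -0.0362], [0.0086, -0.0235, -0.0362], [0.0086, -0.0235, -0.0362], [0.0086, -0.0235, -0.0362], [0.0086, -0.0235, -0.0362], [0.0086, -0.0235, -0.0362], [0.0086, -0.0235, -0.0362], [0.0086, -0.0235, -0.0362], [0.0086, -0.0235, -0.0362], [0.0086, -0.0235, -0.0362], [0.0086, -0.0235, -0.0362], [0.0086, -0.0235, -0.0362], [0.0086, -0.0235, -0.0362], [0.0086, -0.0235, -0.0362], [0.0086, -0.0235, -0.0362]]'

```text
time_s: 1.82
tcp_pos: [0.5291, 0.1353, 0.3714]
orientation: [1.3, 2.355, 0.314]
ft_force: [0.7, 0.8, 0.1]
gripper_width: 0.0515
grip_force: 0.0
```

Run:
```python
from h import *
p,R=tool(-.985,h=.10); print(delta(p,R,1)); print(robot.observe()['joints'].round(2))
c=cap('wrist','w1.png'); q=np.load('q.npy')
O,M=mount()
for a in ((0,0,.032),(.043,0,.037),(.11,0,.006)): print(a,proj(c,[O+M@np.array(a)]))
for r in (.055,.099): print(r,proj(c,[O+M@np.array([r*np.cos(.985),-r*np.sin(.985),.05])]))
```

```text
(array([ 0.018 ,  0.0004, -0.1073]), array([-0.0017,  0.002 ,  0.0007]), array([-0.0017,  0.002 ,  0.0007]))
[ 0.31 -0.03  1.95 -0.22  0.77 -0.12]
(0, 0, 0.032) [[237.49444903  68.63613461]]
(0.043, 0, 0.037) [[282.04383556  99.43217893]]
(0.11, 0, 0.006) [[341.808814   141.96463966]]
0.055 [[237.36392232 140.13871266]]
0.099 [[238.90820552 193.73618391]]
```

View pics/w1.png

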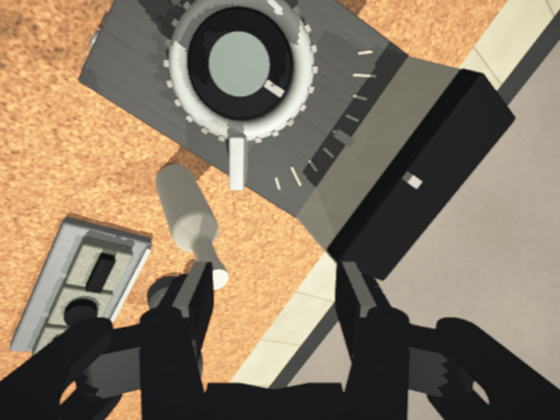

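The wrist view matches the prediction to within about 5 px. The barrel centre is at (239,64), the pointer end at (282,94), the lug runs from (237,139) to (237,188), and the steel block is at (342,136). I'll refit with both views.

Run:
```python
from h import *
from scipy.optimize import least_squares
c=cap('top');w=cap('wrist')
f=lambda p:(np.array(p)+.5)/3.3-.5+np.array([90,125])
pts=[((-.12,-.1,.025),(432,437)),((.12,-.1,.025),(433,138)),((.058,.08,.308),(36,148)),((.12,.08,.308),(40,43)),
 (m2s((-.12,.09,0)),(153,450)),(m2s((-.12,-.09,0)),(400,448)),(m2s((0,0,.032)),(239,322)),(m2s((.043,0,.034)),(230,265))]
P=[np.array(a) for a,_ in pts]; U=np.array([f(b) for _,b in pts])
L=lambda r,a:m2s((r*np.cos(a),r*np.sin(a),.05))
wp=lambda a:[m2s((0,0,.032)),m2s((.043,0,.036)),m2s((.110,0,.006)),L(.055,a),L(.099,a)]
W=np.array([(239,64),(282,94.5),(342,136),(237,139),(236,189)])
def r(q): return np.r_[(proj(c,[s2w(p,q) for p in P])-U).ravel()*2,(proj(w,[s2w(p,q) for p in wp(q[3])])-W).ravel()]
g=least_squares(r,[.576,.2,0,-1],loss='soft_l1'); q=g.x; print(q.round(4)); print(r(q).reshape(-1,2).round(1).tolist())
g=least_squares(lambda q:r(q)[16:],q); print('wrist only',g.x.round(4),g.fun.reshape(-1,2).round(1).tolist())
q=(q+g.x)/2
np.save('q.npy',q[:3]); print(q); p,R=tool(q[3],h=.022); print(delta(p,R,10),(R[:,2]).round(4))
```

```text
[ 0.576   0.2025 -0.0213 -1.0139]
[[-0.3, 2.2], [0.6, -0.8], [-2.5, 0.4], [-2.7, -1.0], [-1.1, 2.8], [0.1, 3.4], [0.8, 0.3], [0.3, -0.9], [-1.0, 0.5], [0.9, 0.9], [1.3, 2.3], [-0.9, -2.5], [0.4, 1.6]]
wrist only [ 0.5756  0.2028 -0.0101 -1.0182] [[-1.5, 0.3], [0.7, 0.3], [1.7, 1.1], [-1.0, -2.6], [0.6, 1.4]]
[ 0.57577349  0.20264679 -0.01568679 -1.01609514]
(array([ 0.0526, -0.0004, -0.1766]), array([ 0.0134, -0.0006, -0.0175]), array([ 0.0013, -0.0001, -0.0017])) [ 0.4694 -0.0074 -0.8829]
```

Request:
drive_tool --dp '[[0.004, 0, -0.027], [0.004, 0, -0.027], [0.004, 0, -0.027], [0.004, 0, -0.027], [0.0036, 0, -0.0069], [0.0036, 0, -0.0069], [0.0036, 0, -0.0069], [0.0036, 0, -0.0069], [0.0036, 0, -0.0069], [0.0036, 0, -0.0069], [0.0036, 0, -0.0069], [0.0036, 0, -0.0069], [0.0036, 0, -0.0069], [0.0036, 0, -0.0069], [0, 0, 0]]' --twist '[[0.0034, 0, -0.0044], [0.0034, 0, -0.0044], [0.0034, 0, -0.0044], [0.0034, 0, -0.0044], [0, 0, 0], [0, 0, 0], [0, 0, 0], [0, 0, 0], [0, 0, 0], [0, 0, 0], [0, 0, 0], [0, 0, 0], [0, 0, 0], [0, 0, 0], [0, 0, 0]]'

```text
time_s: 3.22
tcp_pos: [0.5805, 0.1369, 0.1927]
orientation: [1.326, 2.348, 0.322]
ft_force: [-0.0, 0.8, 0.3]
gripper_width: 0.0515
grip_force: 0.0
```

Request:
drive_tool --claw 0 --squeeze 20 --dp '[[0, 0, 0], [0, 0, 0], [0, 0, 0], [0, 0, 0], [0, 0, 0], [0, 0, 0], [0, 0, 0], [0, 0, 0]]' --twist '[[0, 0, 0], [0, 0, 0], [0, 0, 0], [0, 0, 0], [0, 0, 0], [0, 0, 0], [0, 0, 0], [0, 0, 0]]'

```text
time_s: 3.88
tcp_pos: [0.5806, 0.1371, 0.1947]
orientation: [1.325, 2.346, 0.325]
ft_force: [-3.1, -1.6, 4.7]
gripper_width: 0.0114
grip_force: 23.0
```

Run:
```python
from h import *
p,R=tool(-1.016); print(delta(p,R)); o=robot.observe(); print(o['gripper_width'],o['grip_force'],o['ft_force'],o['wrist_torque'],o['joints'].round(2))
O,M=mount(); x=M.T@(o['tcp_pos']-O); print(x,np.hypot(x[0],x[1]),np.arctan2(x[1],x[0]))
a0=np.arctan2(x[1],x[0]); rr=np.hypot(x[0],x[1])
n=20
for i in range(n):
    A=lambda k:M@np.array([rr*np.cos(a0*(1-k/n)),rr*np.sin(a0*(1-k/n)),0])
    print((A(i+1)-A(i)).round(4).tolist(),end=',')
print((M[:,2]*-a0/n).round(4))
c=cap('wrist','w2.png')
```

```text
(array([ 0.001 , -0.0026, -0.0005]), array([-0.0007,  0.001 , -0.0038]), array([-0.0007,  0.001 , -0.0038]))
0.011385449315593028 22.963331043720245 [-3.06006947 -1.59425976  4.72917929] [-0.1029406   0.34234528 -0.20183641] [ 0.28  0.29  2.04 -0.39  0.36  0.07]
[ 0.04150555 -0.06544462  0.02293077] 0.07749650884027301 -1.005602327810682
[0.0029, 0.0021, 0.0015],[0.0028, 0.0023, 0.0015],[0.0027, 0.0024, 0.0014],[0.0026, 0.0026, 0.0013],[0.0025, 0.0027, 0.0013],[0.0023, 0.0029, 0.0012],[0.0022, 0.003, 0.0011],[0.0021, 0.0031, 0.0011],[0.0019, 0.0032, 0.001],[0.0018, 0.0033, 0.0009],[0.0016, 0.0034, 0.0008],[0.0015, 0.0035, 0.0008],[0.0013, 0.0036, 0.0007],[0.0012, 0.0037, 0.0006],[0.001, 0.0037, 0.0005],[0.0008, 0.0038, 0.0004],[0.0007, 0.0038, 0.0003],[0.0005, 0.0039, 0.0002],[0.0003, 0.0039, 0.0001],[0.0001, 0.0039, 0.0],[-0.0236  0.0004  0.0444]
```

View pics/w2.png

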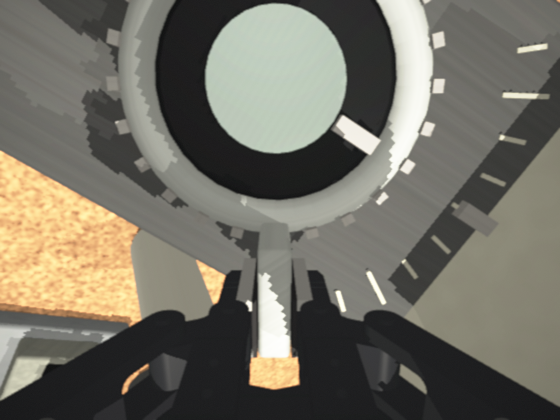

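The lug is held squarely between the pads, at about (273,300). The pointer is at (357,134) and the barrel centre at (276,78). Next I turn it along the arc.

Request:
drive_tool --dp '[[0.0029, 0.0021, 0.0015], [0.0028, 0.0023, 0.0015], [0.0027, 0.0024, 0.0014], [0.0026, 0.0026, 0.0013], [0.0025, 0.0027, 0.0013], [0.0023, 0.0029, 0.0012], [0.0022, 0.003, 0.0011], [0.0021, 0.0031, 0.0011], [0.0019, 0.0032, 0.001], [0.0018, 0.0033, 0.0009]]' --twist '[[-0.0236, 0.0004, 0.0444], [-0.0236, 0.0004, 0.0444], [-0.0236, 0.0004, 0.0444], [-0.0236, 0.0004, 0.0444], [-0.0236, 0.0004, 0.0444], [-0.0236, 0.0004, 0.0444], [-0.0236, 0.0004, 0.0444], [-0.0236, 0.0004, 0.0444], [-0.0236, 0.0004, 0.0444], [-0.0236, 0.0004, 0.0444]]'

```text
time_s: 4.77
tcp_pos: [0.6052, 0.1651, 0.2075]
orientation: [0.688, 2.572, 0.166]
ft_force: [-1.8, 0.2, 5.2]
gripper_width: 0.0117
grip_force: 23.5
```

Request:
drive_tool --dp '[[0.0016, 0.0034, 0.0008], [0.0015, 0.0035, 0.0008], [0.0013, 0.0036, 0.0007], [0.0012, 0.0037, 0.0006], [0.001, 0.0037, 0.0005], [0.0008, 0.0038, 0.0004], [0.0007, 0.0038, 0.0003], [0.0005, 0.0039, 0.0002], [0.0003, 0.0039, 0.0001], [0.0001, 0.0039, 0.0], [0, 0, 0], [0, 0, 0]]' --twist '[[-0.0236, 0.0004, 0.0444], [-0.0236, 0.0004, 0.0444], [-0.0236, 0.0004, 0.0444], [-0.0236, 0.0004, 0.0444], [-0.0236, 0.0004, 0.0444], [-0.0236, 0.0004, 0.0444], [-0.0236, 0.0004, 0.0444], [-0.0236, 0.0004, 0.0444], [-0.0236, 0.0004, 0.0444], [-0.0236, 0.0004, 0.0444], [0, 0, 0], [0, 0, 0]]'

```text
time_s: 5.77
tcp_pos: [0.6149, 0.2031, 0.2124]
orientation: [0.03, 2.651, 0.002]
ft_force: [4.7, 3.5, 5.0]
gripper_width: 0.0116
grip_force: 22.1
```

Run:
```python
from h import *
p,R=tool(0); print(delta(p,R)); o=robot.observe(); print(o['gripper_width'],o['grip_force'],o['ft_force'],o['wrist_torque'],o['joints'].round(2))
O,M=mount(); x=M.T@(o['tcp_pos']-O); print(x,np.hypot(x[0],x[1]),np.arctan2(x[1],x[0]))
c=cap('wrist','w3.png')
```

```text
(array([ 0.0012, -0.0011, -0.0004]), array([-0.007 ,  0.0016,  0.0052]), array([-0.007 ,  0.0016,  0.0052]))
0.011629251978350729 22.05077826976776 [4.66963272 3.47577831 4.97341581] [ 0.3709415  -0.52358394  0.09332607] [ 0.38  0.34  1.91 -0.41  0.47 -0.83]
[0.07913511 0.00103277 0.02295275] 0.07914185110462202 0.013049951005773478
```

View pics/w3.png

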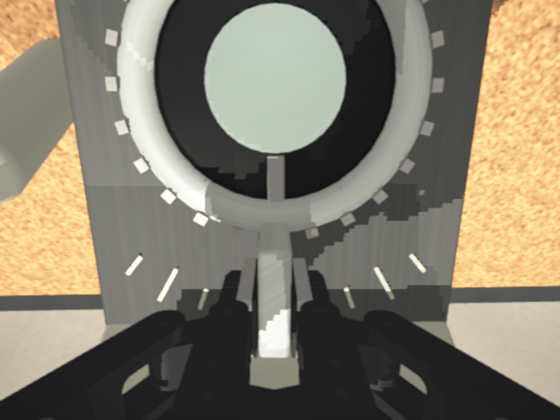

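The pointer (276,178), lug (275,230–350) and barrel centre (276,78) are in one line, so the collar is at its mark. Now I release it and withdraw along the axis.

Request:
drive_tool --claw 0.4 --dp '[[0, 0, 0], [0, 0, 0], [0, 0, 0], [0, 0, 0], [0, 0, 0], [0, 0, 0], [-0.0047, 0, 0.0088], [-0.0047, 0, 0.0088], [-0.0047, 0, 0.0088], [-0.0047, 0, 0.0088], [-0.0094, 0, 0.0176], [-0.0094, 0, 0.0176], [-0.0094, 0, 0.0176], [-0.0094, 0, 0.0176], [-0.0094, 0, 0.0176], [-0.0094, 0, 0.0176], [-0.0094, 0, 0.0176], [0, 0, 0]]' --twist '[[0, 0, 0], [0, 0, 0], [0, 0, 0], [0, 0, 0], [0, 0, 0], [0, 0, 0], [0, 0, 0], [0, 0, 0], [0, 0, 0], [0, 0, 0], [0, 0, 0], [0, 0, 0], [0, 0, 0], [0, 0, 0], [0, 0, 0], [0, 0, 0], [0, 0, 0], [0, 0, 0]]'

```text
time_s: 7.32
tcp_pos: [0.5286, 0.2027, 0.3745]
orientation: [0.03, 2.649, 0.004]
ft_force: [1.1, 0.2, -0.2]
gripper_width: 0.0341
grip_force: 0.0
```

Run:
```python
from h import *
c=cap('wrist','w4.png')
t=cap('top','t4.png')
R=np.c_[[0,-1,0],[-1,0,0],[0,0,-1]].astype(float)  # x=-y,y=-x? det check
for R in (np.array([[0,1,0],[1,0,0],[0,0,-1.]]),np.array([[-1,0,0],[0,1,0],[0,0,-1.]])):
  print(np.linalg.det(R),delta(np.array([.57,-.183,.14]),R,16))
print(robot.observe()['ft_force'])
im=t['frame'][185:240,285:380].max(2); b=(im<45).astype(np.uint8)
n,l,st,ce=cv2.connectedComponentsWithStats(b)
for i in range(1,n):
    if st[i,4]>50: 
        u=(st[i,:2]+(st[i,2:4]-1)/2.)+[285,185]; print(st[i],onz(t,*u,.06).round(4),onz(t,*(ce[i]+[285,185]),.06).round(4))
```

```text
1.0 (array([ 0.0414, -0.3851, -0.2309]), array([ 0.3816,  0.3828, -1.5149]), array([ 0.0238,  0.0239, -0.0947]))
1.0 (array([ 0.0414, -0.3851, -0.2309]), array([-0.0007,  0.4889,  0.0218]), array([-0.    ,  0.0306,  0.0014]))
[-0.32801118 -0.38429957  0.1218897 ]
[ 69  17  15  13 174] [ 0.571  -0.2547  0.06  ] [ 0.5709 -0.2541  0.06  ]
[ 40  18  16  15 185] [ 0.5679 -0.1833  0.06  ] [ 0.568  -0.1831  0.06  ]
[  9  24  21   7 132] [ 0.5647 -0.1119  0.06  ] [ 0.5649 -0.1117  0.06  ]
```

View pics/w4.png

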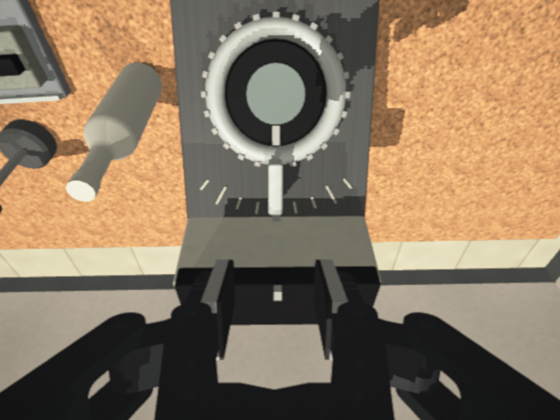

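The collar is still aligned after release: pointer at (276,133), lug at (276,165–213). On to the keys.

Request:
drive_tool --claw 0 --dp '[[0.0024, -0.0241, 0], [0.0024, -0.0241, 0], [0.0024, -0.0241, 0], [0.0024, -0.0241, 0], [0.0024, -0.0241, 0], [0.0024, -0.0241, 0], [0.0024, -0.0241, 0], [0.0024, -0.0241, 0], [0.0024, -0.0241, 0], [0.0024, -0.0241, 0], [0.0024, -0.0241, 0], [0.0024, -0.0241, 0], [0.0024, -0.0241, 0], [0.0024, -0.0241, 0], [0.0024, -0.0241, 0], [0.0024, -0.0241, 0], [0, 0, -0.03], [0, 0, -0.03], [0, 0, -0.03], [0, 0, -0.03]]' --twist '[[0, 0.0306, 0.0014], [0, 0.0306, 0.0014], [0, 0.0306, 0.0014], [0, 0.0306, 0.0014], [0, 0.0306, 0.0014], [0, 0.0306, 0.0014], [0, 0.0306, 0.0014], [0, 0.0306, 0.0014], [0, 0.0306, 0.0014], [0, 0.0306, 0.0014], [0, 0.0306, 0.0014], [0, 0.0306, 0.0014], [0, 0.0306, 0.0014], [0, 0.0306, 0.0014], [0, 0.0306, 0.0014], [0, 0.0306, 0.0014], [0, 0, 0], [0, 0, 0], [0, 0, 0], [0, 0, 0]]'

```text
time_s: 9.08
tcp_pos: [0.5665, -0.184, 0.2467]
orientation: [-0.0, -3.137, 0.0]
ft_force: [0.9, -0.0, 0.1]
gripper_width: 0.0002
grip_force: 0.0
```

Run:
```python
from h import *
print(delta(np.array([.568,-.183,.075]),np.diag([-1,1,-1.])), robot.observe()['joints'].round(2))
c=cap('wrist','w5.png'); print(proj(c,[[.568,-.183,.06],[.565,-.112,.06],[.571,-.254,.06]]).round(0))
```

```text
(array([ 0.0015,  0.001 , -0.1717]), array([ 0.0001, -0.0047,  0.0002]), array([ 0.0001, -0.0047,  0.0002])) [-0.33  0.37  1.68 -0.    1.1  -1.9 ]
[[274. 188.]
 [351. 185.]
 [198. 191.]]
```

View pics/w5.png

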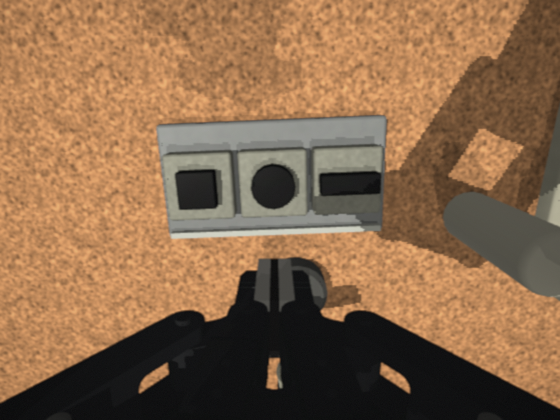

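The wrist view confirms the key positions: square (197,188), round (273,186), bar (350,184). Next I press the round key.

Request:
drive_tool --dp '[[0.0015, 0.001, -0.025], [0, 0, -0.025], [0, 0, -0.025], [0, 0, -0.025], [0, 0, -0.025], [0, 0, -0.025], [0, 0, -0.025], [0, 0, -0.004], [0, 0, -0.004], [0, 0, -0.004], [0, 0, -0.004], [0, 0, -0.004], [0, 0, -0.001], [0, 0, 0], [0, 0, 0]]' --twist '[[0, 0, 0], [0, 0, 0], [0, 0, 0], [0, 0, 0], [0, 0, 0], [0, 0, 0], [0, 0, 0], [0, 0, 0], [0, 0, 0], [0, 0, 0], [0, 0, 0], [0, 0, 0], [0, 0, 0], [0, 0, 0], [0, 0, 0]]'

```text
time_s: 10.38
tcp_pos: [0.5696, -0.183, 0.0544]
orientation: [0.001, -3.141, 0.002]
ft_force: [2.6, -0.9, 3.1]
gripper_width: 0.0002
grip_force: 1.4
```

Request:
drive_tool --dp '[[0, 0, -0.002], [0, 0, -0.002], [0, 0, 0], [0, 0, 0], [0, 0, 0]]' --twist '[[0, 0, 0], [0, 0, 0], [0, 0, 0], [0, 0, 0], [0, 0, 0]]'

```text
time_s: 10.8
tcp_pos: [0.5697, -0.183, 0.0519]
orientation: [0.001, -3.141, 0.002]
ft_force: [-3.7, 0.9, 22.6]
gripper_width: -0.0002
grip_force: 11.2
```

The force shows it bottomed. Up, then the bar key.

Request:
drive_tool --dp '[[0, 0, 0.01], [0, 0, 0.02], [0, 0, 0.02], [0, 0, 0], [-0.0015, 0.0237, 0], [-0.0015, 0.0237, 0], [-0.0015, 0.0237, 0], [0, 0, 0], [0, 0, -0.015], [0, 0, -0.015], [0, 0, -0.005], [0, 0, -0.004], [0, 0, -0.004], [0, 0, -0.004], [0, 0, -0.002], [0, 0, 0], [0, 0, 0], [0, 0, 0]]' --twist '[[0, 0, 0], [0, 0, 0], [0, 0, 0], [0, 0, 0], [0, 0, 0], [0, 0, 0], [0, 0, 0], [0, 0, 0], [0, 0, 0], [0, 0, 0], [0, 0, 0], [0, 0, 0], [0, 0, 0], [0, 0, 0], [0, 0, 0], [0, 0, 0], [0, 0, 0], [0, 0, 0]]'

```text
time_s: 12.3
tcp_pos: [0.5639, -0.1118, 0.052]
orientation: [0.001, -3.138, 0.001]
ft_force: [-6.1, 1.2, 15.0]
gripper_width: 0.0002
grip_force: 7.7
```

Request:
drive_tool --dp '[[0, 0, 0.01], [0, 0, 0.02], [0, 0, 0.02], [0, 0, 0], [0.0012, -0.0237, 0], [0.0012, -0.0237, 0], [0.0012, -0.0237, 0], [0.0012, -0.0237, 0], [0.0012, -0.0237, 0], [0.0012, -0.0237, 0], [0, 0, 0], [0, 0, -0.02], [0, 0, -0.015], [0, 0, -0.004], [0, 0, -0.004], [0, 0, -0.004], [0, 0, -0.003], [0, 0, 0], [0, 0, 0], [0, 0, 0]]' --twist '[[0, 0, 0], [0, 0, 0], [0, 0, 0], [0, 0, 0], [0, 0, 0], [0, 0, 0], [0, 0, 0], [0, 0, 0], [0, 0, 0], [0, 0, 0], [0, 0, 0], [0, 0, 0], [0, 0, 0], [0, 0, 0], [0, 0, 0], [0, 0, 0], [0, 0, 0], [0, 0, 0], [0, 0, 0], [0, 0, 0]]'

```text
time_s: 13.97
tcp_pos: [0.5714, -0.2535, 0.052]
orientation: [0.001, -3.139, 0.001]
ft_force: [-5.9, 2.4, 10.2]
gripper_width: -0.0003
grip_force: 5.3
```

Request:
drive_tool --dp '[[0, 0, 0.01], [0, 0, 0.02], [0, 0, 0.03], [0, 0, 0.03], [0, 0, 0.03], [0, 0, 0.03], [0, 0, 0], [0, 0, 0], [0, 0, 0], [0, 0, 0], [0, 0, 0], [0, 0, 0]]' --twist '[[0, 0, 0], [0, 0, 0], [0, 0, 0], [0, 0, 0], [0, 0, 0], [0, 0, 0], [0, 0, 0], [0, 0, 0], [0, 0, 0], [0, 0, 0], [0, 0, 0], [0, 0, 0]]'

```text
time_s: 14.97
tcp_pos: [0.5708, -0.2535, 0.1992]
orientation: [0.001, -3.137, -0.0]
ft_force: [-0.4, 0.9, 1.0]
gripper_width: 0.0001
grip_force: 0.0
```

Run:
```python
from h import *
c=cap('top','t6.png'); cr=c['frame'][120:310,90:390,::-1]
cv2.imwrite('pics/c6.png',cv2.resize(cr,None,fx=2.6,fy=2.6,interpolation=cv2.INTER_CUBIC))
```

```text
(no output)
```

View pics/c6.png

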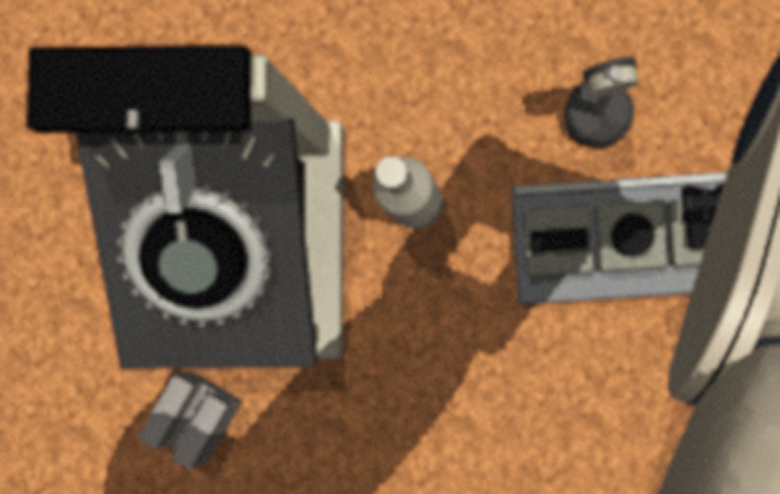

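The lug (173,185) is still in line with the pointer (181,232). The bottle, vee block and gauge stand haven't moved, and the arm is clear of everything.

```bash
python3 -c "
from workcell import robot
print(robot.close_job())"
```

```text
the job is handed in; nothing more can be done
None
```

I turned the collar to its mark and let it go, then pressed the round, bar and square keys fully down in that order. The job was handed in at about 15 s; it returned no verdict. The last picture showed the lug in line and the bottle, vee block and gauge stand where they started.

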